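# Put the marker away with the eraser and shut the drawer

### The arm

A 6-joint arm with a two-finger parallel gripper is mounted at the origin on a cart in front of the work surface, level with it; the furniture and walls round the work are solid. World frame = base frame: x ahead of the robot, y to its left, z up, the work surface at z = 0. Lengths are in m, angles in rad, forces in N, time in s.
With the tool pointing down it reaches from about 0.35 to 0.925 m from the base axis. Payload 6.4 kg.
Tool frame: the origin (TCP) lies on the centre line of the jaws, within the pads' length; the fingertips stand 25 mm ahead of it and the grasp point (between the pads) lies 6 mm ahead of it (ctrl.tips_ahead is the distance from the TCP to the fingertips, in m); z points along the fingers, y is the line along which they close (so a half turn about z gives the same grasp; the last joint's range is limited). The gripper opens to 94 mm and grips with 3 to 60 N. Pads are 16 mm wide; open, the fingers measure 119 mm over their backs; the gripper's body (75 mm by 177 mm) begins 78 mm behind the grasp point.
Start: joints at [-0.174, 0.245, 1.558, -0, 1.339, -0.174], TCP at [0.65, 0, 0.23] pointing down, gripper open.
Joint ranges: [-3.13, 3.13], [-1.02, 2.26], [0.13, 2.54], [-0.95, 4.09], [0.21, 2.88], [-2.74, 2.74]. Speed limits (rad/s): [2.57, 2.57, 3.14, 3.14, 3.14, 3.14].

### API

Orientations are given as a 3x3 rotation matrix whose columns are the frame's x, y, z axes.
In Python, from bench import ctrl gives the robot as it stands.
- The arm moves only by the tool drive_tool, never from a script. Its argument "commands" is a list of rows, each a list of 7 numbers: the opening, from 0 (shut) to 1 (fully open), then the shift along the world's x, y, z in units of 0.025 m (1.0 is 0.025 m), then the turn, a rotation vector about the world's x, y, z in units of 5 degrees (1.0 is 5 degrees). A call has 1 to 12 rows; each row shifts and turns the commanded pose from where the row before left it; what a row does not reach is not made up. A row lasts 1/12 s, in which the tool goes at most 41.7 mm and 7.16 degrees, less where a joint would pass 70% of its speed; a pose out of reach is approached as far as the arm can. A call with a number of a shift or a turn outside -1 to 1 is refused whole. A call with a gripper value outside its range is refused whole. The fingers move at their own pace and stop on an object; "force" is the grip in N (left out, the last holds). Time passes only in rows, so rows that do not move let the fingers close. It gives the time, the measured TCP pose, the force, the opening and the grip force at its end, in the units of the state.
- ctrl.read_state(): the state, without advancing time (a new reading comes with each control period).
- ctrl.read_camera(name): name is "scene" or "side" or "wrist"; returns (picture, depth): 480x640x3 uint8, red, green, blue; 480x640 float32, m along the optical axis (not along the pixel's ray), 0 where there is no reading.
- ctrl.calibration(name): a dict with "mtx" (3x3 intrinsics, pixels), "dist_coeffs" ([k1, k2, p1, p2, k3] as OpenCV has them; the pictures are not rectified), "rvec" (rotation vector, rad) and "tvec" (3), from world to camera coordinates, as OpenCV has them. Camera axes: x right, y down, z forward; pixel columns grow to the right and rows downward; lengths in m; the calibration is good to about 2 mm. A picture is of the moment at which its call begins: read the wrist's pose just before it. calibration takes no time and is no camera call; for the wrist camera it gives the pose at the moment of the call.
- ctrl.sign_off(): hands the job in; it is judged then, once.
The state is a dict: "time": time; "joints": joint angles; "joint_vel": joint speeds; "tau": joint torques, N m; "eef_pos": TCP position; "tcp_rot": TCP orientation; "ft_force": force on the tool from outside, world axes, zero at the start; "torque": the same for the moment, N m; "finger_gap": finger opening in m; "gripper_force": force on a finger pad.
Only numpy, scipy, OpenCV 4.12 (cv2) and the standard library are available. Lean on these libraries where they do the work, as an engineer would, in place of code of your own. Each camera call takes 0.05 s, during which the arm holds its last target. There are 200 camera calls.

### The job

Put the red-and-white marker pen away in the open drawer: lay it down flat, without dropping it, in the compartment that already holds the eraser, beside the eraser and not on top of it. Then push the drawer fully shut. Leave the blue screwdriver and the clear bottle top where they are.

Things in the scene. Friction and masses are not known exactly. Their poses are not given: they have to be found in the camera images.
- marker_center (a point): Centre of the marker pen: red-and-white felt marker, 135 mm long, 17 mm thick, round, 25 g, lying on the bench left or right of the open drawer. Its y axis runs along the pen, z up at the start (the point is 8 mm above the bench).
- eraser_center (a point): Centre of the eraser, blue and white block 18 x 42 x 11 mm, lying loose on the floor of one of the two drawer compartments, near the end on the robot's left (+y), its long side (its y) along the compartment.
- offcut_center (a point): Centre of a small pine offcut, 26 x 44 x 22 mm, lying loose in the other compartment, also near its +y end.
- near_pocket (a point): Centre of the floor of the drawer's near compartment (the one next to the drawer front). Moves with the drawer; its x points in the direction in which the drawer shuts (away from the robot), y to the left along the compartment, z up. Each compartment is 70 mm (x) by 250 mm (y) inside; its floor is 12 mm above the bench. The drawer's walls stand 38 mm above this floor, the divider between the compartments 32 mm (4 mm thick).
- far_pocket (a point): Centre of the floor of the far compartment, 74 mm beyond near_pocket along x, same axes and size. With the drawer open as at the start both compartments lie clear in front of the unit, whose top is 85 mm above the bench.
- drawer_handle (a point): Middle of the steel bow handle on the blue drawer front: a bar 10 mm thick, 72 mm straight length along y, 46 mm above the bench, 27 mm in front of the front's face; the front is 280 mm wide, 10 mm thick, from 7 to 81 mm above the bench. Same axes as near_pocket. Pushing it along +x shuts the drawer.
- drawer (a joint): How far the drawer is out, m: 0 fully shut, 0.165 fully out. Starts at 0.150 to 0.165. It slides with about 1.5 N of friction plus 6 N per m/s and stays where it is left; it has no spring or latch.
- screwdriver_blue: Blue-handled screwdriver, 25 x 175 x 27 mm, lying on the bench on the other side of the drawer from the marker; not to be moved. Origin under its middle, y along it.
- bottle_top: Clear cut-off bottle top with a green cap, 86 mm wide, 156 mm high, standing on the bench at the back left; not to be moved. Origin at the centre of its foot.
- marker: The marker itself: origin under its middle, 8 mm below marker_center, same axes.

How it is judged:
On the way:
1. the marker lies flat in the eraser's compartment, let go, with the drawer still open (more than 100 mm) (((x of marker_center in the frame of near_pocket between -0.034 and 0.034 m and y of marker_center in the frame of near_pocket between -0.125 and 0.125 m and z of marker_center in the frame of near_pocket between 0 and 0.013 m and x of eraser_center in the frame of near_pocket between -0.034 and 0.034 m and y of eraser_center in the frame of near_pocket between -0.125 and 0.125 m and z of eraser_center in the frame of near_pocket between 0 and 0.03 m) or (x of marker_center in the frame of far_pocket between -0.034 and 0.034 m and y of marker_center in the frame of far_pocket between -0.125 and 0.125 m and z of marker_center in the frame of far_pocket between 0 and 0.013 m and x of eraser_center in the frame of far_pocket between -0.034 and 0.034 m and y of eraser_center in the frame of far_pocket between -0.125 and 0.125 m and z of eraser_center in the frame of far_pocket between 0 and 0.03 m)) and contact force between marker and the fingers below 0.05 N and value of joint drawer above 0.1 m and linear speed of marker below 0.03 m/s), for 0.2 s.
At the end, for the whole second after the job is handed in: The drawer is shut to within 5 mm, and the marker lies at rest in the same compartment as the eraser, flat on its floor (centre less than 13 mm above the floor), released (value of joint drawer below 0.005 m and ((x of marker_center in the frame of near_pocket between -0.034 and 0.034 m and y of marker_center in the frame of near_pocket between -0.125 and 0.125 m and z of marker_center in the frame of near_pocket between 0 and 0.013 m and x of eraser_center in the frame of near_pocket between -0.034 and 0.034 m and y of eraser_center in the frame of near_pocket between -0.125 and 0.125 m and z of eraser_center in the frame of near_pocket between 0 and 0.03 m) or (x of marker_center in the frame of far_pocket between -0.034 and 0.034 m and y of marker_center in the frame of far_pocket between -0.125 and 0.125 m and z of marker_center in the frame of far_pocket between 0 and 0.013 m and x of eraser_center in the frame of far_pocket between -0.034 and 0.034 m and y of eraser_center in the frame of far_pocket between -0.125 and 0.125 m and z of eraser_center in the frame of far_pocket between 0 and 0.03 m)) and contact force between marker and the fingers below 0.05 N and linear speed of marker below 0.02 m/s); the robot touches nothing.
It fails at once if the blue screwdriver is moved more than 30 mm (distance of screwdriver_blue from where it was at the start of the episode above 0.03 m).
It fails at once if the bottle top is moved more than 30 mm or tipped (distance of bottle_top from where it was at the start of the episode above 0.03 m or angle between bottle_top's own z axis and vertical above 0.5 rad).
It fails at once if the marker is dropped or thrown (faster than 0.8 m/s while the fingers do not hold it, a fall of more than about 30 mm) (linear speed of marker above 0.8 m/s and contact force between marker and the fingers below 0.05 N).
It also fails if it takes over 61 s, if anything falls off the work surface, if the arm or the gripper's body presses on something with over 40 N, if the wrist force passes 120 N, or if a joint passes its speed limit or range.

## Working session

There is one attempt and no reset: what is moved stays moved. The work goes in short steps, Python scripts to look and compute and a tool call to move; the robot and the scene stay as the last step left them, time stands still between calls to the robot, and variables do not carry over. Pictures are saved under pics/ and viewed, at most 10 in all, crops included, and the job is handed in when it is done.

Besides the shell and the picture viewer there is one more tool, called after ">>>" by a JSON object that holds its "api" and its "payload". drive_tool: Moves the arm, as the interface text tells. Its arguments: {"type":"object","properties":{"commands":{"type":"array"},"force":{"type":"number"}},"required":["commands"]}

```bash
mkdir -p pics; cat > h.py <<'E'
import numpy as np, cv2, sys
from bench import ctrl
def cam(n):
    c=ctrl.calibration(n); p,d=ctrl.read_camera(n); return p,d,c
def world(c,uv,z):
    uv=np.array(uv,float).reshape(-1,1,2)
    n=cv2.undistortPoints(uv,np.array(c["mtx"]),np.array(c["dist_coeffs"])).reshape(-1,2)
    R=cv2.Rodrigues(np.array(c["rvec"],float))[0]; t=np.array(c["tvec"],float).ravel()
    o=-R.T@t; r=np.c_[n,np.ones(len(n))]@R
    return o+r*((z-o[2])/r[:,2])[:,None]
def wd(c,uv,d):
    uv=np.array(uv,float).reshape(-1,1,2)
    n=cv2.undistortPoints(uv,np.array(c["mtx"]),np.array(c["dist_coeffs"])).reshape(-1,2)
    R=cv2.Rodrigues(np.array(c["rvec"],float))[0]; t=np.array(c["tvec"],float).ravel()
    return (np.c_[n,np.ones(len(n))]*np.array(d)[:,None]-t)@R
def save(n,p): cv2.imwrite(f"pics/{n}.png",p[:,:,::-1])
E
python3 - <<'E'
from h import *
for n in("scene","wrist"):
    p,d,c=cam(n); save(n+"0",p); np.savez(n+"0.npz",p=p,d=d,**c)
print(ctrl.read_state()["time"])
E
```

```text
0.1
```

View pics/scene0.png

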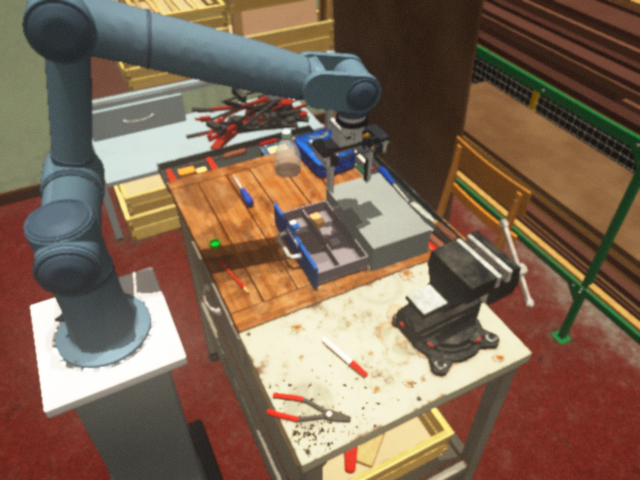

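View pics/wrist0.png

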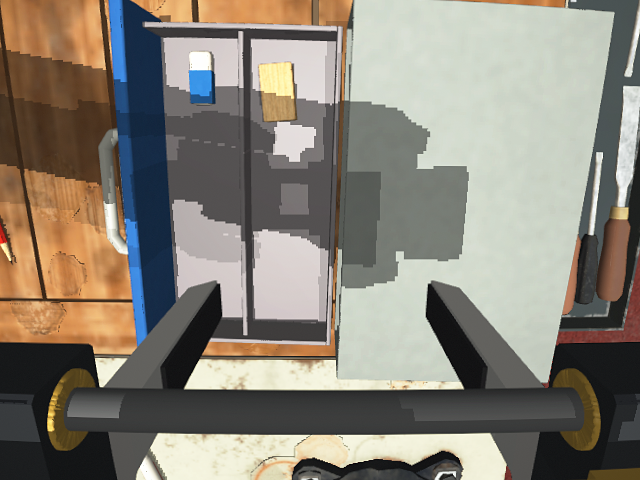

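The scene view shows the marker at (345,357), from its white end at about (323,340) to its red end at (366,375), plus the drawer and the screwdriver at (243,190). In the wrist view the eraser is in the near compartment at (202,78), the divider runs from (241,30) to (247,335), and the handle is at x≈110.

```bash
python3 - <<'E'
from h import *
def ld(n):
    f=np.load(n+"0.npz"); return f["p"],f["d"],f
p,d,c=ld("wrist"); np.set_printoptions(precision=4,suppress=True)
print("divider top",world(c,[(241,31),(246,335)],.044))
print("floor near L corners/left edge",world(c,[(163,38),(177,319)],.012))
print("eraser",world(c,[(202,78),(202,52),(202,104)],.02))
print("front outer top",world(c,[(111,0),(137,330)],.081))
print("handle",world(c,[(108,190),(112,132),(113,248)],.046))
p,d,c=ld("scene")
h=cv2.cvtColor(p,cv2.COLOR_RGB2HSV).astype(int)
# pen: height from depth
roi=np.zeros(d.shape,bool); roi[325:390,310:380]=1
v,u=np.nonzero(roi&(d>0)); P=wd(c,np.c_[u,v],d[v,u])
red=((h[...,0]<10)|(h[...,0]>170))&(h[...,1]>130)&roi
k=P[:,2]>.008; print(k.sum()); Q=P[k]
r=np.c_[np.nonzero(red)][:,::-1]; R=world(c,r,.010); print("red mean",R.mean(0),len(r))
rect=cv2.minAreaRect(Q[:,:2].astype(np.float32)); print("depth pen",rect, Q.mean(0), cv2.boxPoints(rect))
print("pix",world(c,[(323,340),(366,375)],.009))
cv2.imwrite("pics/pen.png",cv2.resize(p[320:395,300:400,::-1],None,fx=6,fy=6,interpolation=cv2.INTER_CUBIC))
E
```

```text
divider top [[ 0.5868  0.1472  0.044 ]
 [ 0.5791 -0.1017  0.044 ]]
floor near L corners/left edge [[ 0.516   0.1495  0.012 ]
 [ 0.5061 -0.1018  0.012 ]]
eraser [[0.5488 0.1167 0.02  ]
 [0.55   0.1367 0.02  ]
 [0.5475 0.0962 0.02  ]]
front outer top [[ 0.5073  0.1606  0.081 ]
 [ 0.4991 -0.0787  0.081 ]]
handle [[ 0.4725  0.0286  0.046 ]
 [ 0.4814  0.0746  0.046 ]
 [ 0.4703 -0.0205  0.046 ]]
347
red mean [ 0.4778 -0.3681  0.01  ] 120
depth pen ((0.4333434998989105, -0.3381997346878052), (0.0841536670923233, 0.13702882826328278), 17.9575138092041) [ 0.4643 -0.3299  0.0133] [[ 0.3722 -0.286 ]
 [ 0.4144 -0.4163]
 [ 0.4945 -0.3904]
 [ 0.4522 -0.2601]]
pix [[ 0.4444 -0.2654  0.009 ]
 [ 0.486  -0.39    0.009 ]]
```

View pics/pen.png

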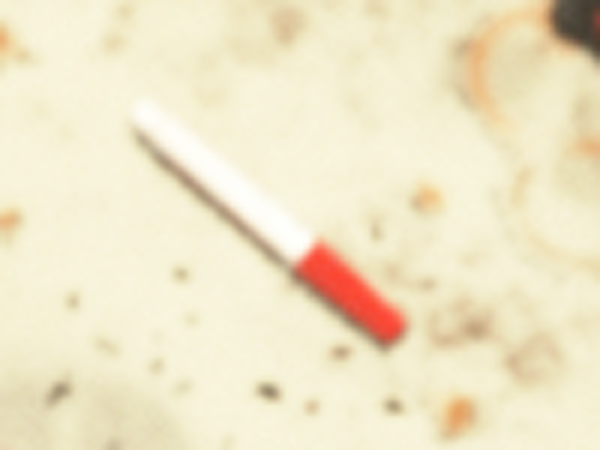

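```bash
python3 - <<'E'
from h import *
np.set_printoptions(precision=3,suppress=True)
f=np.load("scene0.npz");d=f["d"];v,u=np.nonzero(d>0);P=wd(f,np.c_[u,v],d[v,u])
k=(P[:,1]<-.15)&(P[:,1]>-.5)&(P[:,2]>.03)&(P[:,2]<.4)&(u>385)
print(P[k].min(0),P[k].max(0),np.percentile(P[k],5,axis=0))
print(world(f,[(323,338.5),(366.5,375)],.0085))
s=ctrl.read_state();print(s["tcp_rot"],s["eef_pos"],s["finger_gap"])
E
```

```text
[ 0.574 -0.451  0.03 ] [ 0.932 -0.264  0.231] [ 0.593 -0.429  0.045]
[[ 0.447 -0.261  0.008]
 [ 0.487 -0.39   0.008]]
[[-0.     1.    -0.002]
 [ 1.     0.     0.   ]
 [ 0.    -0.002 -1.   ]] [0.65  0.    0.229] 0.09370217035471574
```

>>> {"api": "drive_tool", "payload": {"commands": [[1,-0.6,-1,0,0,0,0.3],[1,-0.6,-1,0,0,0,0.3],[1,-0.6,-1,0,0,0,0.3],[1,-0.6,-1,0,0,0,0.3],[1,-0.6,-1,0,0,0,0.3],[1,-0.6,-1,0,0,0,0.3],[1,-0.6,-1,-0.4,0,0,0.3],[1,-0.6,-1,-0.4,0,0,0.3],[1,-0.6,-1,-0.4,0,0,0.3],[1,-0.6,-1,-0.4,0,0,0.3],[1,-0.6,-1,-0.4,0,0,0.3],[1,-0.6,-1,-0.4,0,0,0.3]]}}

```text
time: 1.1
eef_pos: [0.4689, -0.3009, 0.1696]
tcp_rot: [[-0.31, 0.951, -0.0], [0.951, 0.31, 0.0], [0.001, -0.0, -1.0]]
ft_force: [0.3, 0.2, -0.3]
finger_gap: 0.0941
gripper_force: 0.0
```

>>> {"api": "drive_tool", "payload": {"commands": [[1,-0.1,-1,-0.4,0,0,0],[1,0,0,0,0,0,0]]}}

```text
time: 1.27
eef_pos: [0.4654, -0.3275, 0.1582]
tcp_rot: [[-0.305, 0.952, -0.003], [0.952, 0.305, 0.002], [0.002, -0.002, -1.0]]
ft_force: [-1.0, 0.1, 0.1]
finger_gap: 0.094
gripper_force: 0.0
```

```bash
python3 - <<'E'
from h import *
p,d,c=cam("wrist"); save("w1",p); np.savez("wrist1.npz",p=p,d=d,**c)
v,u=np.nonzero(d>0);P=wd(c,np.c_[u,v],d[v,u])
k=(P[:,2]>.006)&(P[:,2]<.03)&(abs(P[:,0]-.465)<.08)&(abs(P[:,1]+.33)<.1)
r=cv2.minAreaRect(P[k][:,:2].astype(np.float32));print(k.sum(),r,u[k].min(),u[k].max(),v[k].min(),v[k].max());print(ctrl.read_state()["eef_pos"])
E
```

```text
3506 ((0.44862616062164307, -0.3403100073337555), (0.05800986289978027, 0.15412002801895142), 14.2623929977417) 259 336 140 336
[ 0.46623051 -0.3259827   0.15901182]
```

View pics/w1.png

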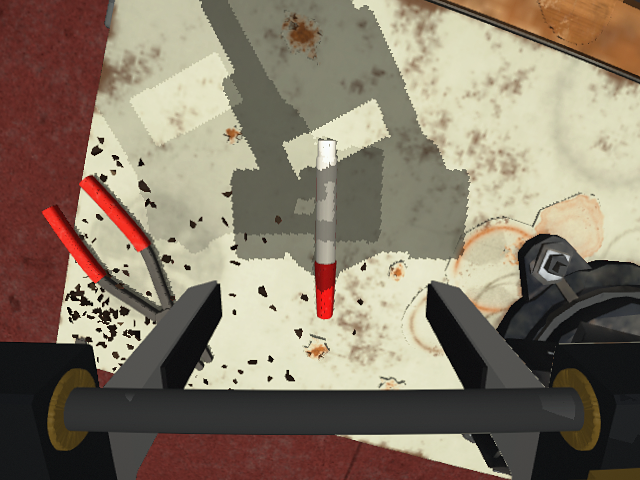

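The marker runs from (327,139) to (325,319), so it is vertical in the image and aligned with the tool. The pliers at (205,350) are near the left finger's path, so I'll partly close before descending.

```bash
python3 - <<'E'
from h import *
c=np.load("wrist1.npz");w=world(c,[(327,139),(325,319)],.0085);m=w.mean(0);a=w[0]-w[1]
print(w,m,np.degrees(np.arctan2(-a[0],a[1])),np.linalg.norm(a)); s=ctrl.read_state();print((m-s["eef_pos"])/.025)
E
```

```text
[[ 0.44554187 -0.26121789  0.0085    ]
 [ 0.4862064  -0.39262326  0.0085    ]] [ 0.46587413 -0.32692057  0.0085    ] 17.19513332335987 0.1375535377847836
[-0.01425533 -0.03751474 -6.02047298]
```

>>> {"api": "drive_tool", "payload": {"commands": [[0.5,0,0,-0.4,0,0,0],[0.5,0,0,-0.8,0,0,0],[0.5,0,0,-0.8,0,0,0],[0.5,0,0,-0.8,0,0,0],[0.5,0,0,-0.8,0,0,0],[0.5,0,0,-0.6,0,0,0],[0.5,0,0,-0.5,0,0,0],[0.5,0,0,-0.3,0,0,0],[0.5,0,0,-0.2,0,0,0],[0.5,0,0,0,0,0,0]], "force": 15}}

```text
time: 2.15
eef_pos: [0.4674, -0.3243, 0.0298]
tcp_rot: [[-0.31, 0.951, -0.001], [0.951, 0.31, 0.001], [0.001, -0.0, -1.0]]
ft_force: [0.2, -0.2, 0.4]
finger_gap: 0.0469
gripper_force: 0.0
```

>>> {"api": "drive_tool", "payload": {"commands": [[0.3,0,-0.1,-0.06,0,0,0],[0.1,0,0,0,0,0,0],[0,0,0,0,0,0,0],[0,0,0,0,0,0,0],[0,0,0,0,0,0,0],[0,0,0,0,0,0,0]], "force": 15}}

```text
time: 2.65
eef_pos: [0.4677, -0.3277, 0.0294]
tcp_rot: [[-0.309, 0.951, 0.001], [0.951, 0.309, -0.001], [-0.001, 0.0, -1.0]]
ft_force: [-1.0, 0.3, 1.5]
finger_gap: 0.0152
gripper_force: 15.0
```

>>> {"api": "drive_tool", "payload": {"commands": [[0,0,0,0.3,0,0,0],[0,0,0,0.7,0,0,0],[0,0,0,1,0,0,0],[0,0,0,1,0,0,0],[0,0,0,1,0,0,0],[0,0.1,0.4,1,0,0,0],[0,0.2,0.8,0.3,0,0,-0.2],[0,0.3,0.9,0,0,0,-0.3],[0,0.3,0.9,0,0,0,-0.3],[0,0.3,0.9,0,0,0,-0.3],[0,0.2,0.9,0,0,0,-0.3],[0,0.2,0.9,0,0,0,-0.3]]}}

```text
time: 3.65
eef_pos: [0.5077, -0.1839, 0.162]
tcp_rot: [[-0.164, 0.987, 0.0], [0.987, 0.164, -0.0], [-0.0, 0.0, -1.0]]
ft_force: [0.2, 0.3, -0.7]
finger_gap: 0.0156
gripper_force: 15.0
```

>>> {"api": "drive_tool", "payload": {"commands": [[0,0.2,0.9,0,0,0,-0.3],[0,0.2,0.9,0,0,0,-0.3],[0,0.2,0.9,0,0,0,-0.3],[0,0.2,0.9,0,0,0,-0.3],[0,0.2,0.9,0,0,0,-0.3],[0,0.2,0.9,0,0,0,-0.3],[0,0.2,0.7,0,0,0,-0.3],[0,0.2,0.6,0,0,0,-0.2],[0,0.1,0.3,0,0,0,0],[0,0,0,0,0,0,0]]}}

```text
time: 4.48
eef_pos: [0.5502, -0.0089, 0.1618]
tcp_rot: [[0.032, 0.999, 0.0], [0.999, -0.032, 0.0], [0.0, 0.0, -1.0]]
ft_force: [-0.1, 0.3, 0.5]
finger_gap: 0.015
gripper_force: 15.0
```

```bash
python3 - <<'E'
from h import *
s=ctrl.read_state();p,d,c=cam("wrist"); save("w2",p); np.savez("wrist2.npz",p=p,d=d,**c)
print(s["eef_pos"],s["tcp_rot"],s["finger_gap"],s["gripper_force"])
E
```

```text
[ 0.55021213 -0.00885326  0.1618081 ] [[ 3.23988332e-02  9.99474969e-01  3.18514790e-04]
 [ 9.99475020e-01 -3.23988406e-02  1.82885919e-05]
 [ 2.85984998e-05  3.17755047e-04 -9.99999949e-01]] 0.01504734595349786 14.987880796747959
```

View pics/w2.png

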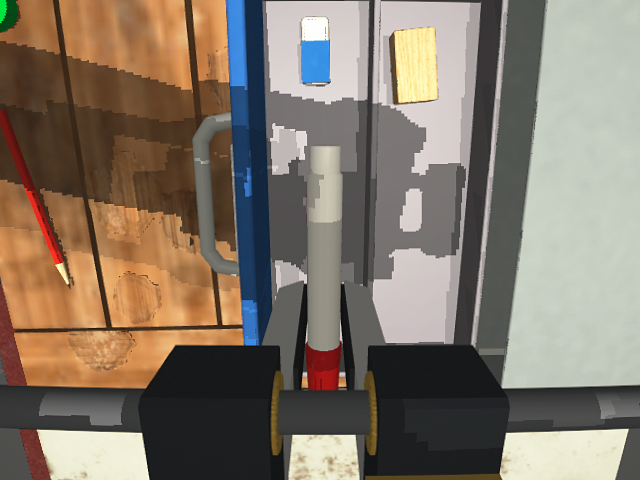

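The marker is held straight, with its white end at (325,147). The near compartment lies between the front at u≈266 and the divider at u≈368-376, with the eraser at (315,50) well clear.

```bash
python3 - <<'E'
from h import *
np.set_printoptions(precision=4,suppress=True)
c=np.load("wrist2.npz")
print(world(c,[(371,50),(368,240)],.044),world(c,[(264,20),(268,230)],.012),world(c,[(315,84)],.018),world(c,[(205,195)],.046))
z=.163-.022
w=world(c,[(325,147),(322,390)],.141);print("pen",w)
E
```

```text
[[ 0.5819  0.1121  0.044 ]
 [ 0.5792 -0.0061  0.044 ]] [[ 0.5147  0.1386  0.012 ]
 [ 0.5083 -0.0046  0.012 ]] [[0.5471 0.0961 0.018 ]] [[0.4739 0.028  0.046 ]]
pen [[ 0.5522  0.0597  0.141 ]
 [ 0.5472 -0.0536  0.141 ]]
```

>>> {"api": "drive_tool", "payload": {"commands": [[0,-0.25,0,-0.3,0,0,0],[0,0,0,-0.6,0,0,0],[0,0,0,-0.8,0,0,0],[0,0,0,-0.8,0,0,0],[0,0,0,-0.7,0,0,0],[0,0,0,-0.6,0,0,0],[0,0,0,-0.4,0,0,0],[0,0,0,-0.3,0,0,0],[0,0,0,-0.2,0,0,0],[0,0,0,0,0,0,0]]}}

```text
time: 5.37
eef_pos: [0.5432, -0.0102, 0.0432]
tcp_rot: [[0.035, 0.999, -0.001], [0.999, -0.035, 0.0], [0.0, -0.001, -1.0]]
ft_force: [0.3, -0.8, -0.7]
finger_gap: 0.0152
gripper_force: 15.0
```

>>> {"api": "drive_tool", "payload": {"commands": [[0,0,0,-0.05,0,0,0],[0,0,0,0,0,0,0],[0,0,0,0,0,0,0]]}}

```text
time: 5.62
eef_pos: [0.5443, -0.0101, 0.0435]
tcp_rot: [[0.035, 0.999, 0.001], [0.999, -0.035, -0.0], [-0.0, 0.001, -1.0]]
ft_force: [0.1, -0.2, -0.5]
finger_gap: 0.015
gripper_force: 15.0
```

>>> {"api": "drive_tool", "payload": {"commands": [[0,0,0,-0.06,0,0,0],[0,0,0,0,0,0,0],[0,0,0,0,0,0,0]]}}

```text
time: 5.87
eef_pos: [0.5439, -0.01, 0.0414]
tcp_rot: [[0.035, 0.999, 0.0], [0.999, -0.035, -0.0], [-0.0, 0.0, -1.0]]
ft_force: [0.6, 0.8, 0.7]
finger_gap: 0.0152
gripper_force: 15.0
```

>>> {"api": "drive_tool", "payload": {"commands": [[0.2,0,0,0,0,0,0],[0.25,0,0,0,0,0,0],[0.34,0,0,0,0,0,0],[0.34,0,0,0,0,0,0],[0.34,0,0,0,0,0,0],[0.34,0,0,0.3,0,0,0],[0.34,0,0,0.7,0,0,0],[0.34,0,0,1,0,0,0],[0.34,0,0,1,0,0,0],[0.34,0,0,1,0,0,0],[0.34,0,0,0.8,0,0,0],[0.34,0,0,0,0,0,0]]}}

```text
time: 6.87
eef_pos: [0.5467, -0.0106, 0.1667]
tcp_rot: [[0.035, 0.999, 0.009], [0.999, -0.035, -0.002], [-0.002, 0.009, -1.0]]
ft_force: [0.3, 0.3, -0.3]
finger_gap: 0.0317
gripper_force: 0.0
```

```bash
python3 - <<'E'
from h import *
s=ctrl.read_state();p,d,c=cam("wrist"); save("w3",p); np.savez("wrist3.npz",p=p,d=d,**c)
print(s["eef_pos"],s["finger_gap"])
E
```

```text
[ 0.54672195 -0.01058787  0.16670939] 0.03172649607485852
```

View pics/w3.png

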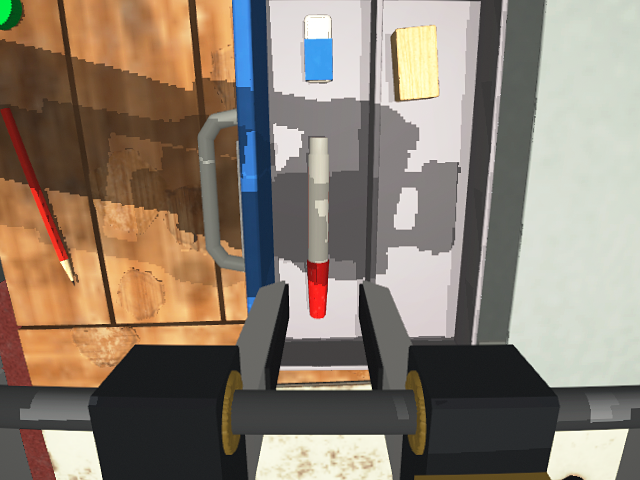

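The marker lies flat in the compartment from (318,137) to (318,318), clear of the eraser. Next I go in front of the handle with the fingers shut.

>>> {"api": "drive_tool", "payload": {"commands": [[0,-0.5,0.1,0,0,0,0],[0,-0.9,0.3,0,0,0,0],[0,-0.9,0.3,0,0,0,0],[0,-0.9,0.3,0,0,0,0],[0,-0.8,0.3,0,0,0,0],[0,-0.6,0.2,0,0,0,0],[0,0,0,-0.5,0,0,0],[0,0,0,-0.9,0,0,0],[0,0,0,-0.9,0,0,0],[0,0,0,-0.9,0,0,0],[0,0,0,-0.8,0,0,0],[0,0,0,-0.5,0,0,0]]}}

```text
time: 7.92
eef_pos: [0.426, 0.028, 0.0452]
tcp_rot: [[0.035, 0.999, -0.006], [0.999, -0.035, 0.001], [0.001, -0.006, -1.0]]
ft_force: [-0.2, 0.6, 0.1]
finger_gap: 0.0004
gripper_force: 0.0
```

>>> {"api": "drive_tool", "payload": {"commands": [[0,0.1,0,0,0,0,0],[0,0.2,0,0,0,0,0],[0,0.2,0,0,0,0,0],[0,0.2,0,0,0,0,0],[0,0.2,-0.01,0,0,0,0],[0,0.2,-0.01,0,0,0,0],[0,0.25,-0.01,0,0,0,0],[0,0.3,-0.01,0,0,0,0]]}}

```text
time: 8.58
eef_pos: [0.4702, 0.0266, 0.0488]
tcp_rot: [[0.035, 0.999, -0.001], [0.999, -0.035, 0.0], [0.0, -0.001, -1.0]]
ft_force: [-2.9, 0.1, 1.2]
finger_gap: 0.0003
gripper_force: 1.0
```

>>> {"api": "drive_tool", "payload": {"commands": [[0,0.3,-0.01,0,0,0,0],[0,0.3,-0.01,0,0,0,0],[0,0.3,-0.01,0,0,0,0],[0,0.3,-0.01,0,0,0,0],[0,0.3,-0.01,0,0,0,0],[0,0.3,-0.01,0,0,0,0],[0,0.3,-0.01,0,0,0,0],[0,0.3,-0.01,0,0,0,0],[0,0.3,-0.01,0,0,0,0],[0,0.3,-0.01,0,0,0,0],[0,0.3,-0.01,0,0,0,0],[0,0.3,-0.01,0,0,0,0]]}}

```text
time: 9.58
eef_pos: [0.5607, 0.0236, 0.0486]
tcp_rot: [[0.035, 0.999, -0.0], [0.999, -0.035, 0.0], [0.0, -0.0, -1.0]]
ft_force: [-1.5, 1.3, 1.5]
finger_gap: 0.0004
gripper_force: 1.0
```

>>> {"api": "drive_tool", "payload": {"commands": [[0,0.3,-0.01,0,0,0,0],[0,0.3,-0.01,0,0,0,0],[0,0.3,-0.01,0,0,0,0],[0,0.3,-0.01,0,0,0,0],[0,0.2,0,0,0,0,0],[0,0.1,0,0,0,0,0],[0,0.1,0,0,0,0,0]]}}

```text
time: 10.17
eef_pos: [0.6004, 0.0222, 0.0487]
tcp_rot: [[0.035, 0.999, 0.0], [0.999, -0.035, -0.001], [-0.001, 0.0, -1.0]]
ft_force: [-1.8, -0.7, 0.1]
finger_gap: 0.0005
gripper_force: 0.8
```

Now small steps until the force rises.

>>> {"api": "drive_tool", "payload": {"commands": [[0,0.1,0,0,0,0,0],[0,0.1,0,0,0,0,0],[0,0.1,0,0,0,0,0],[0,0.1,0,0,0,0,0],[0,0.1,0,0,0,0,0],[0,0,0,0,0,0,0]]}}

```text
time: 10.67
eef_pos: [0.6099, 0.0225, 0.0484]
tcp_rot: [[0.034, 0.999, -0.009], [0.999, -0.034, 0.0], [-0.0, -0.009, -1.0]]
ft_force: [-12.5, -1.9, 9.8]
finger_gap: 0.0007
gripper_force: 6.4
```

The force has risen to 12.5 N, so the drawer is at its stop. I back off and check.

>>> {"api": "drive_tool", "payload": {"commands": [[0,-0.3,0,0,0,0,0],[0,-0.8,0,0,0,0,0],[0,-1,0,0,0,0,0],[0,-1,0,0.5,0,0,0],[0,-1,0,1,0,0,0],[0,-0.5,0,1,0,0,0],[0,0,0,1,0,0,0],[0,0,0,1,0,0,0],[0,0,0,0.5,0,0,0],[0,0,0,0,0,0,0]]}}

```text
time: 11.5
eef_pos: [0.5001, 0.0223, 0.1778]
tcp_rot: [[0.035, 0.999, 0.009], [0.999, -0.035, -0.001], [-0.001, 0.009, -1.0]]
ft_force: [0.5, -0.2, 0.2]
finger_gap: 0.0004
gripper_force: 0.0
```

```bash
python3 - <<'E'
from h import *
s=ctrl.read_state();p,d,c=cam("wrist");q,_,_=cam("scene"); np.savez("wrist4.npz",p=p,d=d,**c)
print(s["eef_pos"],s["ft_force"])
save("w4",np.hstack([cv2.resize(p,(400,300)),q[150:300,200:400].repeat(2,0).repeat(2,1)]))
E
```

```text
[0.50009749 0.02227859 0.17776157] [ 0.53104736 -0.21215596  0.16761136]
```

View pics/w4.png

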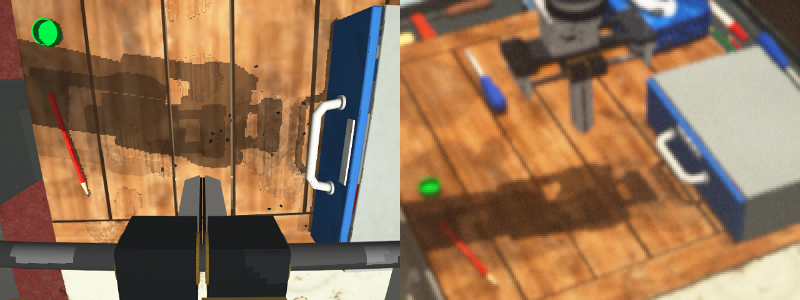

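The wrist view shows the blue front flush against the grey unit, with the handle at (325,145) in the left half. The scene crop shows the screwdriver in its original place.

```bash
python3 -c "
from bench import ctrl
print(ctrl.sign_off())"
```

```text
the job is handed in; nothing more can be done
None
```

I laid the marker flat in the near compartment with the eraser, well clear of it, pushed the drawer to its stop, and handed the job in at about 12 s; the hand-in returned no verdict, and I didn't check the bottle top in the final pictures.

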